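# Push the part bin home in the corner stop

### The arm

A 6-joint arm with a two-finger parallel gripper is mounted at the origin on a cart in front of the work surface, level with it; the furniture and walls round the work are solid. World frame = base frame: x ahead of the robot, y to its left, z up, the work surface at z = 0. Lengths are in m, angles in rad, forces in N, time in s.
With the tool pointing down it reaches from about 0.35 to 0.775 m from the base axis. Payload 5.5 kg.
Tool frame: the origin (TCP) lies midway between the tips of the shut fingers; the grasp point (between the pads) lies 19 mm behind it; z points along the fingers, y is the line along which they close (so a half turn about z gives the same grasp; the last joint's range is limited). The gripper opens to 85 mm and grips with 20 to 120 N. Pads are 22 mm wide; open, the fingers measure 114 mm over their backs; the gripper's body (76 mm by 85 mm) begins 54 mm behind the grasp point. The pads swing forward as they close: fully open they stand 13 mm farther back than shut.
Start: joints at [-1.352, 0.313, 0.046, 1.304, 0, 1.431], TCP at [0.202, -0.538, 0.231] pointing down, gripper open.
Joint ranges: [-2.76, 2.76], [-0.86, 1.69], [-1.03, 1.26], [-2.2, 2.34], [-1.47, 1.5], [-3.14, 3.14]. Speed limits (rad/s): [2.57, 2.57, 3.14, 3.14, 3.14, 3.14].

### API

Orientations are given as a unit quaternion [w, x, y, z].
In Python, from workcell import telemetry, imaging, env gives the robot as it stands. The module is installed in compiled form; this text tells all that it offers.
- The arm moves only by the tool step_arm, never from a script. Its argument "moves" is a list of rows, each a list of 3 entries, a list of its own where there are three numbers: the shift along the tool's x, y, z in mm, then the turn, a rotation vector about the tool's x, y, z in rad, then the finger opening in mm, from 0 to 85.4. A call has 1 to 8 rows; each row is the pose to reach, as a shift and turn from the pose commanded when the call began, along the tool's axes at that moment; what a row does not reach only later rows make up. A row lasts 1/12 s, in which the tool goes at most 41.7 mm and 7.16 degrees, less where a joint would pass 70% of its speed; a pose out of reach is approached as far as the arm can. A call with a gripper value outside its range is refused whole. The fingers move at their own pace and stop on an object; "grip_force" is the grip in N (left out, the last holds). Time passes only in rows, so rows that repeat a pose let the fingers close. It gives the time, the measured TCP pose, the force, the opening and the grip force at its end, in the units of the state.
- telemetry.get_state(): the state, without advancing time (a new reading comes with each control period).
- imaging.read_camera(name): name is "scene" or "top"; returns the picture (384x512x3 uint8, red, green, blue); there is no depth.
- imaging.camera_params(name): a dict with "camera_matrix" (3x3 intrinsics, pixels), "pose" (4x4, takes a point from camera to world coordinates). Camera axes: x right, y up, looking along -z (the intrinsics and any distortion apply to the point x, -y, -z); pixel columns grow to the right and rows downward; lengths in m; the calibration is good to about 2 mm. A picture is of the moment at which its call begins. camera_params takes no time and is no camera call.
- env.hand_in(): hands the job in; it is judged then, once.
The state is a dict: "clock": time; "joint_pos": joint angles; "qvel": joint speeds; "tau": joint torques, N m; "tcp_pos": TCP position; "orientation": TCP orientation; "wrist_force": force on the tool from outside, world axes, zero at the start; "ft_torque": the same for the moment, N m; "finger_gap": finger opening in m; "grip_force": force on a finger pad.
Only numpy, scipy, OpenCV 4.12 (cv2) and the standard library are available. Lean on these libraries where they do the work, as an engineer would, in place of code of your own. Each camera call takes 0.05 s, during which the arm holds its last target. There are 200 camera calls.

### The job

Push the open part bin that stands apart in front of the L-shaped metal stop along the bench, without picking it up, into the stop's inner corner, until its tall back wall lies flush against the far rail and its long left wall lies flush against the left rail. Leave the two small weights behind the stop and the ring gauge beside it where they are.

Things in the scene. Friction and masses are not known exactly. Their poses are not given: they have to be found in the camera images.
- bin: Loose open plastic part bin with springs, alone on the open bench near the stop, 0.2 to 0.45 kg, 110 mm long (its x) by 62 mm wide (its y). Long walls and back wall (+x end, away from the robot) 45 mm high, front wall (-x end) 22 mm; walls and floor 2 mm thick. Origin: centre of the underside; z up. Yaw at first within 0.5 rad of the stop's; sliding it takes up to 10 N.
- bin_back_left (a point): Outer lower corner of the bin at its back end (+x) and left wall (+y): 55 mm and 31 mm from the bin's centre. It ends at the inner corner of the stop.
- bin_back_right (a point): Outer lower corner of the bin at its back end (+x) and right wall (-y).
- bin_front_left (a point): Outer lower corner of the bin at its front end (-x) and left wall (+y).
- stop: Fixed L of aluminium angle, 30 mm high, 6 mm thick, with a 4 mm flange on the outside, 28 mm wide. Origin: inner corner, on the bench; z up. Far rail: inner face x = 0, from the corner 124 mm along -y. Left rail: inner face y = 0, from the corner 145 mm along -x. Bin home: on the bare bench, centre at x = -55, y = -31 mm, axes parallel. Its yaw in the room is within 0.2 rad.
- weight_mid: Bystander: calibration weight with a neck, 34 mm across, 42 mm high, close behind the far rail, towards its right end. Origin: centre of the underside.
- weight_small: Bystander: calibration weight with a neck, 24 mm across, 30 mm high, close behind the far rail near its corner. Origin: centre of the underside.
- gauge_ring: Bystander: thick steel ring gauge lying flat, 52 mm across, 14 mm high, to the left of the left rail's near end. Origin: centre of the underside.

How it is judged:
By the outcome, as a careful person would: the job done as asked, in the order asked, and still so for the second after the job is handed in, with the robot touching nothing.
It also fails if it takes over 48 s, if anything falls off the work surface, if the arm or the gripper's body presses on something with over 40 N, if the wrist force passes 120 N, or if a joint passes its speed limit or range.

## Working session

There is one attempt and no reset: what is moved stays moved. The work goes in short steps, Python scripts to look and compute and a tool call to move; the robot and the scene stay as the last step left them, time stands still between calls to the robot, and variables do not carry over. Pictures are saved under pics/ and viewed, at most 10 in all, crops included, and the job is handed in when it is done.

Besides the shell and the picture viewer there is one more tool, called after "Emit:" as name([rows], argument=value, ...), one row to a line, values as JSON. step_arm: Moves the arm, as the interface text tells. Its arguments: {"type":"object","properties":{"moves":{"type":"array"},"grip_force":{"type":"number"}},"required":["moves"]}

```bash
mkdir -p pics; cat > h.py <<'E'
import numpy as np, cv2
from workcell import telemetry, imaging, env
def snap(name,fn,scale=1.5):
    im=imaging.read_camera(name); cv2.imwrite('pics/raw_'+fn+'.png',im[:,:,::-1])
    cv2.imwrite('pics/'+fn+'.png',cv2.resize(im[:,:,::-1],None,fx=scale,fy=scale,interpolation=cv2.INTER_CUBIC))
def ray(name,uv,z=0.):
    p=imaging.camera_params(name);K=p['camera_matrix'];T=np.array(p['pose'])
    uv=np.atleast_2d(uv).astype(float)
    d=np.c_[uv,np.ones(len(uv))]@np.linalg.inv(K).T
    d=d*[1,-1,-1]@T[:3,:3].T; o=T[:3,3]
    return o+d*((z-o[2])/d[:,2])[:,None]
def proj(name,P):
    p=imaging.camera_params(name);K=p['camera_matrix'];T=np.array(p['pose'])
    c=(np.atleast_2d(P)-T[:3,3])@T[:3,:3]*[1,-1,-1]; q=c@np.array(K).T
    return q[:,:2]/q[:,2:]
E
python3 - <<'E'
from h import *
snap('top','t0');snap('scene','s0')
for n in('top','scene'):
    p=imaging.camera_params(n);print(n,p)
print(telemetry.get_state())
E
```

```text
top {'camera_matrix': array([[486.44178445,   0.        , 261.72412906],
       [  0.        , 486.44178445, 191.51711249],
       [  0.        ,   0.        ,   1.        ]]), 'pose': array([[-0.02546182,  0.99820414, -0.05422358,  0.50531363],
       [-0.99966607, -0.02566338, -0.00302396, -0.2877513 ],
       [-0.00441009,  0.05412847,  0.99852424,  0.88755254],
       [ 0.        ,  0.        ,  0.        ,  1.        ]])}
scene {'camera_matrix': array([[431.50868651,   0.        , 252.09442064],
       [  0.        , 431.50868651, 192.93721671],
       [  0.        ,   0.        ,   1.        ]]), 'pose': array([[ 0.85622296,  0.34418206, -0.38525439,  0.230242  ],
       [-0.5163972 ,  0.59143966, -0.61930046, -0.80006421],
       [ 0.01470261,  0.72920356,  0.68413887,  0.63394415],
       [ 0.        ,  0.        ,  0.        ,  1.        ]])}
{'clock': 0.1, 'joint_pos': array([-1.35156145e+00,  3.13932823e-01,  4.51032788e-02,  1.30360262e+00,
       -6.95099847e-06,  1.43120527e+00]), 'qvel': array([-0.00047356, -0.00501381,  0.00246732,  0.00058339,  0.00081126,
        0.00071338]), 'tau': array([ 2.75169936e-03, -4.81729674e+01,  2.99240953e+01,  1.28574544e-02,
       -3.67389669e-05, -4.28699295e-06]), 'tcp_pos': array([ 0.20182046, -0.53793565,  0.23049813]), 'orientation': array([-8.17131059e-04,  9.83948289e-01,  1.78451940e-01, -3.60351866e-05]), 'wrist_force': array([ 0.32384245, -0.57742354,  0.04670752]), 'ft_torque': array([ 0.0156222 ,  0.04308469, -0.03555456]), 'grip_force': 0.0, 'finger_gap': 0.08546198972109145}
```

View pics/t0.png

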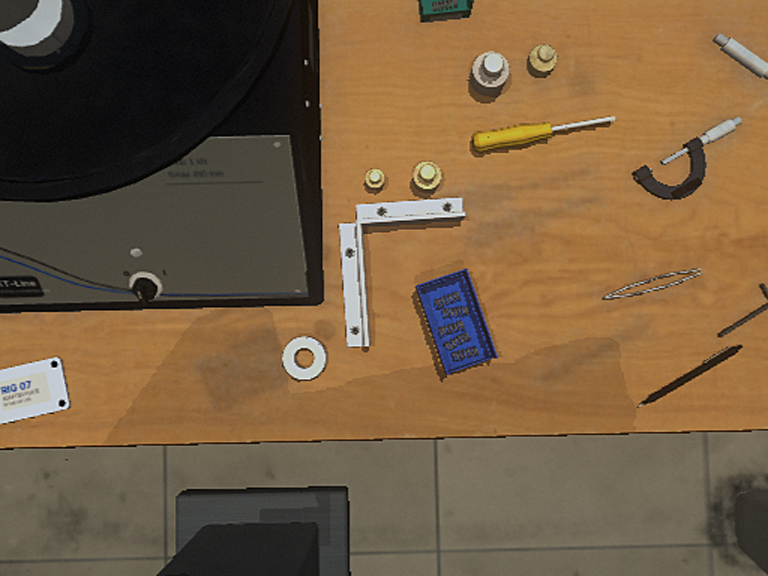

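View pics/s0.png

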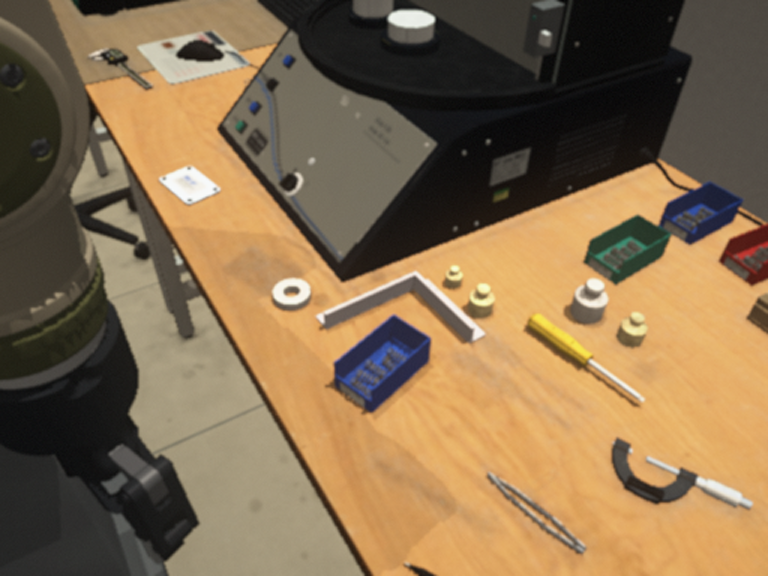

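The top view shows the bin (blue, corners in enlarged px about (416,284), (466,269), (497,355), (444,378)), with the stop's inner corner near (360,222). The ring is at (304,357) and the weights are at (374,180) and (427,177). The scene view agrees. Next I'll zoom in on the bin and stop.

```bash
python3 - <<'E'
from h import *
im=cv2.imread('pics/raw_t0.png')
c=im[120:260,220:345]; c=cv2.resize(c,None,fx=4.2,fy=4.2,interpolation=cv2.INTER_CUBIC); cv2.imwrite('pics/c0.png',c)
print(c.shape)
E
```

```text
(588, 525, 3)
```

View pics/c0.png

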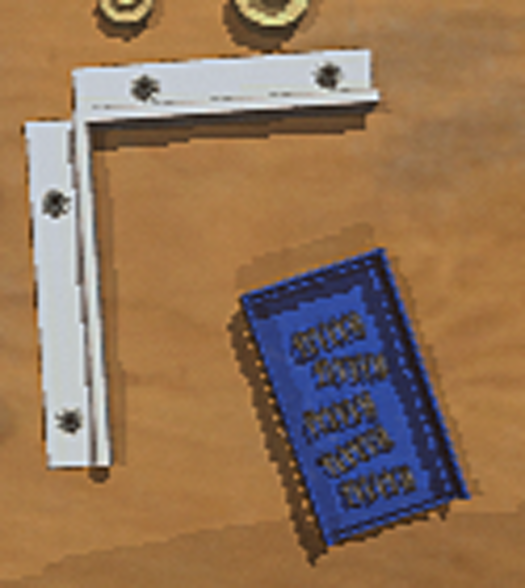

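The crop shows the stop's top inner corner near (90,123), with rail ends near (378,101) and (109,464). The bin rim corners are at (243,297), (383,250), (468,497) and (327,545).

```bash
python3 - <<'E'
from h import *
f=lambda a:(np.array(a)+.5)/4.2+[220,120]-.5
s=ray('top',f([[90,123],[378,101],[109,464]]),.03);b=ray('top',f([[243,297],[383,250],[468,497],[327,545]]),.045)
print(s[:,:2].round(4));print(b[:,:2].round(4))
n=np.linalg.norm
print(n(s[1]-s[0]),n(s[2]-s[0]),[n(b[i]-b[(i+1)%4]) for i in range(4)])
ya=lambda d:np.arctan2(d[1],d[0])
print('stop yaw',ya(s[0]-s[2]),ya(s[1]-s[0])+np.pi/2,'bin yaw',ya(b[0]-b[3]),ya(b[1]-b[2]),ya(b[0]-b[1])-np.pi/2, b.mean(0))
from scipy.optimize import least_squares
def pose(P,Q,x0):
    r=least_squares(lambda v:(np.array([[np.cos(v[2]),-np.sin(v[2])],[np.sin(v[2]),np.cos(v[2])]])@P.T+v[:2,None]).T.ravel()-Q[:,:2].ravel(),x0);return r.x,abs(r.fun).max()
S=pose(np.array([[0,0],[0,-.124],[-.145,0]]),s,[.55,-.2,0]);B=pose(np.array([[55,31],[55,-31],[-55,-31],[-55,31]])/1e3,b,[.45,-.3,0.2])
print(S,B)
# ring and instruments
g=lambda a:(np.array(a)+.5)/1.5-.5
print('weights,ring,machine corner', ray('top',g([[374,180],[427,177],[304,357]]),.015)[:,:2],ray('top',g([[322,304],[318,0]]),0.0)[:,:2])
v=S[0];c,s_=np.cos(v[2]),np.sin(v[2]);R=np.array([[c,-s_],[s_,c]]);print('goal',R@[-.055,-.031]+v[:2],'bin in stop',R.T@(B[0][:2]-v[:2]))
# scene check
cb=B[0];c,s_=np.cos(cb[2]),np.sin(cb[2]);Rb=np.array([[c,-s_],[s_,c]])
P=np.c_[(np.array([[55,31],[55,-31],[-55,-31],[-55,31]])/1e3)@Rb.T+cb[:2],np.full(4,.045)];print(proj('scene',P)*1.5)
E
```

```text
[[ 0.6285 -0.2504]
 [ 0.6347 -0.3723]
 [ 0.4847 -0.255 ]]
[[ 0.5524 -0.3126]
 [ 0.5704 -0.3709]
 [ 0.4678 -0.4027]
 [ 0.4497 -0.3442]]
0.12201532362341859 0.14388586866289443 [np.float64(0.06107974154775519), np.float64(0.10736292466894856), np.float64(0.06119163737091756), np.float64(0.10751809659928965)]
stop yaw 0.03215405357681819 0.050624025559406594 bin yaw 0.2989915956828854 0.30003262315175977 0.29854762034820403 [ 0.51007497 -0.35760632  0.045     ]
(array([ 0.62919361, -0.24924375,  0.04199366]), np.float64(0.001164416304188426)) (array([ 0.51007497, -0.35760632,  0.29958598]), np.float64(0.0013876725372599097))
weights,ring,machine corner [[ 0.68325379 -0.26568414]
 [ 0.68522233 -0.32974272]
 [ 0.47250421 -0.1771306 ]] [[ 0.53565131 -0.19835667]
 [ 0.91438625 -0.20102654]]
goal [ 0.57554352 -0.28252539] bin in stop [-0.12356283 -0.10326628]
[[390.57453958 312.33959272]
 [428.45068699 336.43406334]
 [368.49120019 388.74605852]
 [329.94156711 360.73824388]]
```

```bash
cat >> h.py <<'E'
from scipy.spatial.transform import Rotation as Ro
SX,SY,SW=.6292,-.2492,.042
def rel(xyz,yawx):
    "tool-frame shift (mm) and turn to bring TCP to xyz, pointing down, tool x at yawx"
    s=telemetry.get_state();q=s['orientation'];R=Ro.from_quat([q[1],q[2],q[3],q[0]])
    T=Ro.from_euler('z',yawx)*Ro.from_euler('x',np.pi)
    print('shift',(R.inv().apply(np.array(xyz)-s['tcp_pos'])*1e3).round(1),'turn',(R.inv()*T).as_rotvec().round(3),'t',s['clock'],'F',s['wrist_force'].round(1),'q',s['joint_pos'].round(2))
def stop2w(x,y): # mm in stop frame
    c,s=np.cos(SW),np.sin(SW); return [SX+(c*x-s*y)/1e3,SY+(s*x+c*y)/1e3]
def w2stop(p):
    c,s=np.cos(SW),np.sin(SW); d=np.array(p[:2])-[SX,SY]; return np.array([c*d[0]+s*d[1],-s*d[0]+c*d[1]])*1e3
E
python3 -c "
from h import *
rel([.530,-.4216,.08],.2996+np.pi/2)"
```

```text
shift [348.1   6.6 150.6] turn [-1.000e-03 -1.000e-03 -1.512e+00] t 0.1 F [ 0.3 -0.6  0. ] q [-1.35  0.31  0.05  1.3  -0.    1.43]
```

Emit:
step_arm([
  [[40, 0, 12], [0, 0, -0.12], 70],
  [[80, 0, 25], [0, 0, -0.24], 70],
  [[120, 0, 37], [0, 0, -0.36], 70],
  [[160, 0, 50], [0, 0, -0.48], 70],
  [[200, 0, 62], [0, 0, -0.6], 70],
  [[235, 0, 75], [0, 0, -0.72], 70],
  [[270, 0, 87], [0, 0, -0.84], 70],
  [[300, 0, 100], [0, 0, -0.96], 70],
])

```text
clock: 0.77
tcp_pos: [0.4848, -0.4315, 0.1302]
orientation: [-0.0, 0.788, 0.615, 0.0]
wrist_force: [-0.7, -0.2, -0.4]
finger_gap: 0.0702
grip_force: 0.0
```

```bash
python3 -c "
from h import *
rel([.530,-.4216,.08],.2996+np.pi/2)"
```

```text
shift [20.6 41.4 50.2] turn [-0.    -0.001 -0.544] t 0.7667 F [-0.7 -0.2 -0.4] q [-0.85  0.5   0.08  1.15  0.    0.96]
```

Emit:
step_arm([
  [[5, 10, 10], [0, 0, -0.12], 70],
  [[10, 20, 20], [0, 0, -0.24], 70],
  [[15, 30, 30], [0, 0, -0.36], 70],
  [[20, 40, 40], [0, 0, -0.48], 70],
  [[20.6, 41.4, 50], [0, 0, -0.544], 70],
  [[20.6, 41.4, 50], [0, 0, -0.544], 70],
])

```text
clock: 1.27
tcp_pos: [0.5275, -0.4217, 0.0781]
orientation: [-0.002, 0.596, 0.803, 0.0]
wrist_force: [-1.0, 0.3, -0.4]
finger_gap: 0.0701
grip_force: 0.0
```

```bash
python3 - <<'E'
from h import *
rel([.530,-.4216,.003],.2996+np.pi/2)
im=imaging.read_camera('top'); c=im[100:290,200:400,::-1]
cv2.imwrite('pics/c1.png',cv2.resize(c,None,fx=3,fy=3,interpolation=cv2.INTER_CUBIC))
E
```

```text
shift [-0.9  2.6 75.1] turn [-0.002 -0.004 -0.005] t 1.2667 F [-1.   0.3 -0.4] q [-0.79  0.59  0.09  1.08  0.    0.48]
```

View pics/c1.png

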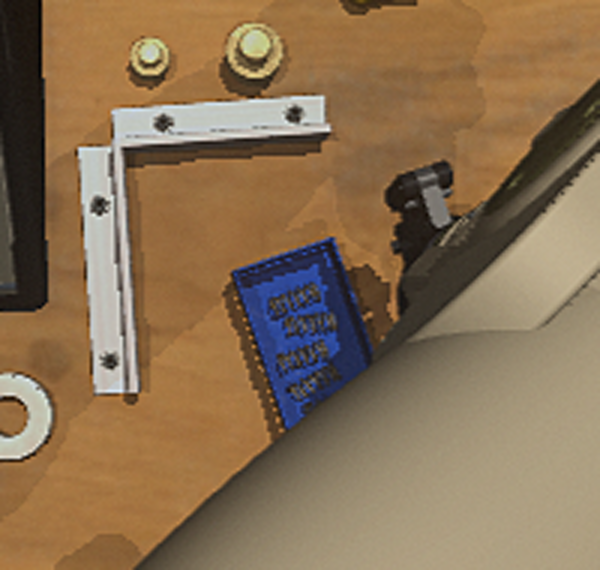

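The gripper stands clear, to the right of the bin (bin back-right rim at (332,240), finger at (420,185)). Now I'll descend, then push in the bin's +y while turning it straight.

Emit:
step_arm([
  [[-1, 2, 20], [0, 0, 0], 70],
  [[-1, 2, 40], [0, 0, 0], 70],
  [[-1, 2, 58], [0, 0, 0], 70],
  [[-1, 2, 72], [0, 0, 0], 70],
  [[-1, 2, 72], [0, 0, 0], 70],
])

```text
clock: 1.73
tcp_pos: [0.5281, -0.4225, 0.0064]
orientation: [-0.003, 0.598, 0.802, 0.0]
wrist_force: [-0.8, 0.5, -0.7]
finger_gap: 0.0705
grip_force: 0.0
```

Emit:
step_arm([
  [[5, 0, 0], [0, 0, 0], 70],
  [[10, 0, 0], [0, 0, 0], 70],
  [[15, 0, 0], [0, 0, 0], 70],
  [[19, 0, 0], [0, 0, 0], 70],
  [[23, 0, 0], [0, 0, 0], 70],
  [[27, 0, 0], [0, 0, 0], 70],
  [[31, 0, 0], [0, 0, 0], 70],
  [[35, 0, 0], [0, 0, 0], 70],
])

```text
clock: 2.4
tcp_pos: [0.5209, -0.3912, 0.0103]
orientation: [0.002, 0.597, 0.802, -0.0]
wrist_force: [1.4, -2.8, 2.6]
finger_gap: 0.0696
grip_force: 1.6
```

```bash
python3 - <<'E'
from h import *
s=telemetry.get_state();print(s['tcp_pos'],w2stop(s['tcp_pos']))
rel(stop2w(-123.6,-100)+[.005],SW+np.pi/2)
E
```

```text
[ 0.5209309  -0.39121145  0.01032794] [-114.13635007 -137.34024813]
shift [38.5  0.1  5.2] turn [0.001 0.003 0.25 ] t 2.4 F [ 1.4 -2.8  2.6] q [-0.77  0.59 -0.08  0.89 -0.    0.51]
```

Emit:
step_arm([
  [[5, 0, 1], [0, 0, 0.03], 70],
  [[10, 0, 2], [0, 0, 0.06], 70],
  [[15, 0, 3], [0, 0, 0.1], 70],
  [[20, 0, 3], [0, 0, 0.14], 70],
  [[25, 0, 3], [0, 0, 0.18], 70],
  [[30, 0, 3], [0, 0, 0.22], 70],
  [[35, 0, 3], [0, 0, 0.25], 70],
  [[38, 0, 3], [0, 0, 0.25], 70],
])

```text
clock: 3.07
tcp_pos: [0.5093, -0.3538, 0.0066]
orientation: [0.0, 0.692, 0.722, -0.0]
wrist_force: [1.0, -1.5, 0.3]
finger_gap: 0.0699
grip_force: 1.1
```

```bash
python3 - <<'E'
from h import *
s=telemetry.get_state();print(s['tcp_pos'],w2stop(s['tcp_pos']))
rel(stop2w(-123.6,-80)+[.005],SW+np.pi/2)
im=imaging.read_camera('top'); c=im[100:290,200:400,::-1]
cv2.imwrite('pics/c2.png',cv2.resize(c,None,fx=3,fy=3,interpolation=cv2.INTER_CUBIC))
E
```

```text
[ 0.50925651 -0.35376346  0.006606  ] [-124.22809141  -99.4351027 ]
shift [19.4  0.6  1.6] turn [ 0.     0.001 -0.001] t 3.0667 F [ 1.  -1.5  0.3] q [-0.74  0.55 -0.17  0.85 -0.    0.79]
```

View pics/c2.png

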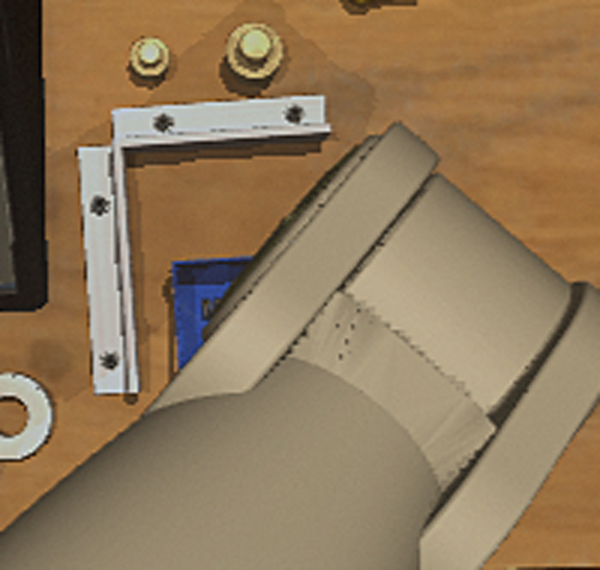

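The bin is now aligned with the stop: its back wall is near row 260 and its left wall is about 40 px right of the rail. I'll push on until it is close to the left rail, then back off and lift.

Emit:
step_arm([
  [[5, 0, 1], [0, 0, 0], 70],
  [[10, 0, 1], [0, 0, 0], 70],
  [[15, 0, 1], [0, 0, 0], 70],
  [[19, 0, 1], [0, 0, 0], 70],
  [[22, 0, 1], [0, 0, 0], 70],
  [[22, 0, 1], [0, 0, 0], 70],
  [[10, 0, 1], [0, 0, 0], 70],
  [[-5, 0, 0], [0, 0, 0], 70],
])

```text
clock: 3.78
tcp_pos: [0.5088, -0.3574, 0.0055]
orientation: [-0.002, 0.691, 0.723, 0.0]
wrist_force: [-0.4, -0.4, -0.6]
finger_gap: 0.0696
grip_force: 0.0
```

Emit:
step_arm([
  [[0, 0, -35], [0, 0, 0], 60],
  [[0, 0, -70], [0, 0, 0], 50],
  [[0, 0, -100], [0, 0, -0.12], 45],
  [[0, 0, -100], [0, 0, -0.24], 40],
  [[0, 0, -100], [0, 0, -0.36], 40],
  [[0, 0, -100], [0, 0, -0.48], 40],
  [[0, 0, -100], [0, 0, -0.6], 40],
  [[0, 0, -100], [0, 0, -0.72], 40],
])

```text
clock: 4.45
tcp_pos: [0.5089, -0.359, 0.1057]
orientation: [-0.001, 0.391, 0.92, 0.001]
wrist_force: [0.1, -0.3, -0.5]
finger_gap: 0.04
grip_force: 0.0
```

```bash
python3 - <<'E'
from h import *
s=telemetry.get_state();print(s['tcp_pos'],w2stop(s['tcp_pos']))
print(stop2w(-215,-35))
rel(stop2w(-215,-35)+[.1],SW+np.pi)
E
```

```text
[ 0.50889824 -0.35902869  0.1056631 ] [-124.80712316 -104.68064335]
[np.float64(0.4158591699841457), np.float64(-0.29319647995176845)]
shift [112.  -21.2   5.9] turn [ 0.001 -0.002 -0.845] t 4.45 F [ 0.1 -0.3 -0.5] q [-0.74  0.47 -0.04  1.07  0.    0.06]
```

Emit:
step_arm([
  [[20, -4, 0], [0, 0, -0.12], 40],
  [[40, -8, 0], [0, 0, -0.24], 40],
  [[60, -12, 0], [0, 0, -0.36], 40],
  [[80, -16, 0], [0, 0, -0.48], 40],
  [[100, -20, 0], [0, 0, -0.6], 40],
  [[112, -21, 0], [0, 0, -0.72], 40],
  [[112, -21, 5], [0, 0, -0.84], 40],
  [[112, -21, 6], [0, 0, -0.845], 40],
])

```text
clock: 5.12
tcp_pos: [0.4158, -0.2918, 0.0996]
orientation: [-0.001, -0.02, 1.0, 0.001]
wrist_force: [-0.2, 0.3, 0.4]
finger_gap: 0.0402
grip_force: 0.0
```

```bash
python3 - <<'E'
from h import *
rel(stop2w(-215,-35)+[.005],SW+np.pi)
im=imaging.read_camera('top'); c=im[100:290,200:400,::-1]
cv2.imwrite('pics/c3.png',cv2.resize(c,None,fx=3,fy=3,interpolation=cv2.INTER_CUBIC))
E
```

```text
shift [-0.1 -1.6 94.6] turn [ 0.002 -0.001 -0.003] t 5.1167 F [-0.2  0.3  0.4] q [-0.77  0.27 -0.35  0.95  0.   -0.81]
```

View pics/c3.png

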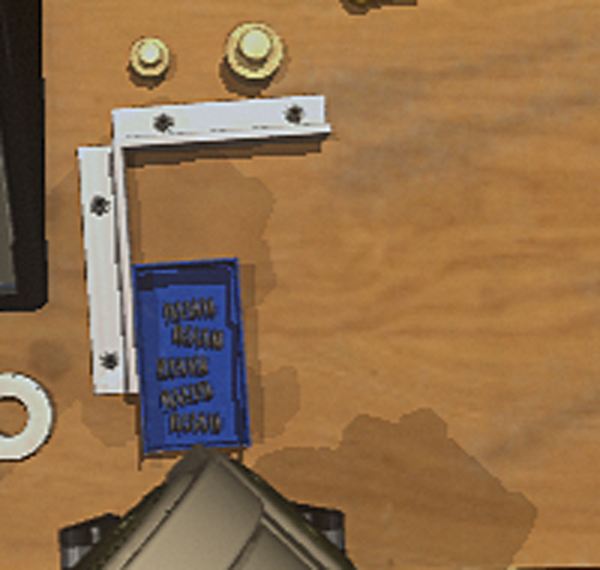

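The bin stands close along the left rail (left wall at column 135, back wall at row 262), and the gripper is in front of it. I'll descend and push it towards the far rail.

Emit:
step_arm([
  [[0, -1, 30], [0, 0, 0], 40],
  [[0, -1, 60], [0, 0, 0], 40],
  [[0, -1, 80], [0, 0, 0], 40],
  [[0, -1, 90], [0, 0, 0], 40],
  [[0, -1, 91], [0, 0, 0], 40],
])

```text
clock: 5.58
tcp_pos: [0.4158, -0.2925, 0.007]
orientation: [-0.002, -0.017, 1.0, 0.002]
wrist_force: [-0.8, 0.7, -0.5]
finger_gap: 0.04
grip_force: 0.0
```

Emit:
step_arm([
  [[-7, 0, 0], [0, 0, 0], 40],
  [[-14, 0, 0], [0, 0, 0], 40],
  [[-20, 0, 0], [0, 0, 0], 40],
  [[-26, 0, 0], [0, 0, 0], 40],
  [[-32, 0, 0], [0, 0, 0], 40],
  [[-38, 0, 0], [0, 0, 0], 40],
  [[-44, 0, 0], [0, 0, 0], 40],
  [[-50, 0, 0], [0, 0, 0], 40],
])

```text
clock: 6.25
tcp_pos: [0.4674, -0.2915, 0.0095]
orientation: [-0.0, -0.018, 1.0, -0.0]
wrist_force: [-3.1, 0.5, 2.5]
finger_gap: 0.0398
grip_force: 1.6
```

Emit:
step_arm([
  [[-5, 0, 0], [0, 0, 0], 40],
  [[-10, 0, 0], [0, 0, 0], 40],
  [[-15, 0, 0], [0, 0, 0], 40],
  [[-20, 0, 0], [0, 0, 0], 40],
  [[-25, 0, 0], [0, 0, 0], 40],
  [[-30, 0, 0], [0, 0, 0], 40],
  [[-34, 0, 0], [0, 0, 0], 40],
  [[-36, 0, 0], [0, 0, 0], 40],
])

```text
clock: 6.92
tcp_pos: [0.4807, -0.29, 0.0075]
orientation: [-0.022, -0.016, 1.0, -0.001]
wrist_force: [-71.0, -15.8, 39.8]
finger_gap: 0.0398
grip_force: 35.8
```

```bash
python3 - <<'E'
from h import *
s=telemetry.get_state();print(s['tcp_pos'],w2stop(s['tcp_pos']))
rel(stop2w(-121,-33)+[.008],SW+np.pi)
E
```

```text
[ 0.48067717 -0.29001205  0.00751095] [-150.10545425  -34.5399328 ]
shift [-29.    1.8  -1.8] turn [-0.001 -0.045 -0.009] t 6.9167 F [-71.  -15.8  39.8] q [-0.67  0.48 -0.29  0.83 -0.03 -0.7 ]
```

Force is up to 71 N well short of the goal, so I'll back off and look.

Emit:
step_arm([
  [[15, 0, 0], [0, 0, 0], 40],
  [[30, 0, 0], [0, 0, 0], 40],
  [[45, 0, 0], [0, 0, 0], 40],
  [[45, 0, 0], [0, 0, 0], 40],
])

```text
clock: 7.25
tcp_pos: [0.4561, -0.2914, 0.009]
orientation: [-0.0, -0.017, 1.0, 0.001]
wrist_force: [-0.6, 0.9, -0.1]
finger_gap: 0.0401
grip_force: 0.0
```

```bash
python3 - <<'E'
from h import *
s=telemetry.get_state();print(s['tcp_pos'],w2stop(s['tcp_pos']),s['wrist_force'])
a=imaging.read_camera('top')[100:290,200:360,::-1]
b=imaging.read_camera('scene')[130:320,180:350,::-1]
k=lambda c:cv2.resize(c,None,fx=2.4,fy=2.4,interpolation=cv2.INTER_CUBIC)
cv2.imwrite('pics/c4.png',np.hstack([k(a),k(b)]))
E
```

```text
[ 0.45610693 -0.29144698  0.00896708] [-174.71427974  -34.94195617] [-0.55629131  0.89405488 -0.09449838]
```

View pics/c4.png

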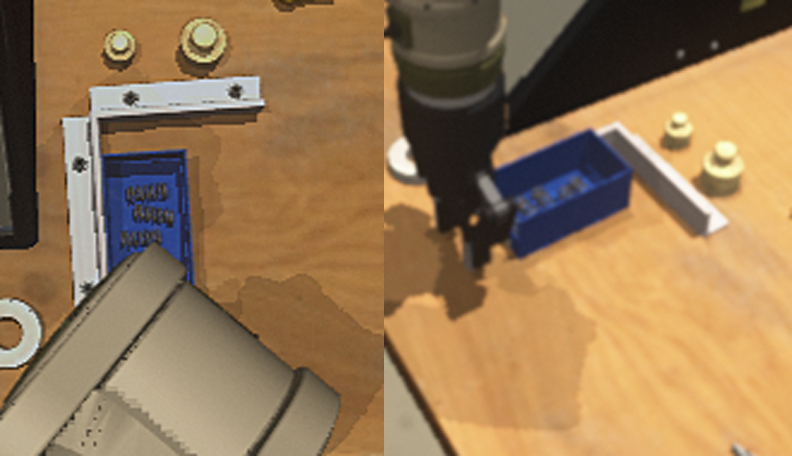

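The bin is straight, about 25–30 mm short of the far rail. The open fingers' backs span 69 mm, so the left finger hit the end of the left rail. I'll narrow the fingers and shift slightly right.

Emit:
step_arm([
  [[0, -2, 0], [0, 0, 0], 30],
  [[0, -4, 0], [0, 0, 0], 20],
  [[0, -4, 0], [0, 0, 0], 18],
  [[0, -4, 0], [0, 0, 0], 18],
  [[-5, -4, 0], [0, 0, 0], 18],
  [[-10, -4, 0], [0, 0, 0], 18],
  [[-15, -4, 0], [0, 0, 0], 18],
  [[-20, -4, 0], [0, 0, 0], 18],
])

```text
clock: 8.02
tcp_pos: [0.4789, -0.2952, 0.0093]
orientation: [0.0, -0.018, 1.0, -0.0]
wrist_force: [0.6, -1.8, 1.1]
finger_gap: 0.0181
grip_force: 0.0
```

Emit:
step_arm([
  [[-5, 0, 0], [0, 0, 0], 18],
  [[-9, 0, 0], [0, 0, 0], 18],
  [[-13, 0, 0], [0, 0, 0], 18],
  [[-16, 0, 0], [0, 0, 0], 18],
  [[-19, 0, 0], [0, 0, 0], 18],
  [[-22, 0, 0], [0, 0, 0], 18],
  [[-24, 0, 0], [0, 0, 0], 18],
  [[-24, 0, 0], [0, 0, 0], 18],
])

```text
clock: 8.68
tcp_pos: [0.5027, -0.2943, 0.0092]
orientation: [0.0, -0.018, 1.0, 0.0]
wrist_force: [-1.6, -0.1, 0.8]
finger_gap: 0.0181
grip_force: 0.3
```

```bash
python3 - <<'E'
from h import *
s=telemetry.get_state();print(s['tcp_pos'],w2stop(s['tcp_pos']))
rel(stop2w(-121,-37)+[.008],SW+np.pi)
E
```

```text
[ 0.50266904 -0.29428801  0.00922752] [-128.31251147  -39.7355081 ]
shift [-7.3  2.8  1.2] turn [ 0.     0.001 -0.006] t 8.6833 F [-1.6 -0.1  0.8] q [-0.67  0.48 -0.28  0.81  0.   -0.7 ]
```

Now sliding freely with about 7 mm to go.

Emit:
step_arm([
  [[-2, 0, 0], [0, 0, 0], 18],
  [[-4, 0, 0], [0, 0, 0], 18],
  [[-5.5, 0, 0], [0, 0, 0], 18],
  [[-7, 0, 0], [0, 0, 0], 18],
  [[-7, 0, 0], [0, 0, 0], 18],
])

```text
clock: 9.1
tcp_pos: [0.5095, -0.2941, 0.0092]
orientation: [0.0, -0.018, 1.0, -0.0]
wrist_force: [-1.9, -0.7, -0.3]
finger_gap: 0.0182
grip_force: 0.5
```

Emit:
step_arm([
  [[-1, 0, 0], [0, 0, 0], 18],
  [[-2, 0, 0], [0, 0, 0], 18],
  [[-2, 0, 0], [0, 0, 0], 18],
])

```text
clock: 9.35
tcp_pos: [0.5098, -0.294, 0.0092]
orientation: [-0.001, -0.018, 1.0, -0.0]
wrist_force: [-6.3, -1.1, 3.5]
finger_gap: 0.0179
grip_force: 2.9
```

Contact with the far rail. I'll press a little more, back off, lift, and go to the right wall for the final sideways push.

Emit:
step_arm([
  [[-2, 0, 0], [0, 0, 0], 18],
  [[-2, 0, 0], [0, 0, 0], 18],
  [[10, 0, 0], [0, 0, 0], 18],
  [[25, 0, 0], [0, 0, 0], 18],
  [[25, 0, -35], [0, 0, 0], 18],
  [[25, 0, -70], [0, 0, 0], 18],
  [[25, 0, -95], [0, 0, 0], 18],
])

```text
clock: 9.93
tcp_pos: [0.487, -0.2954, 0.1068]
orientation: [0.001, -0.018, 1.0, -0.001]
wrist_force: [1.1, -0.5, 0.3]
finger_gap: 0.0184
grip_force: 0.0
```

```bash
python3 - <<'E'
from h import *
rel(stop2w(-55,-100)+[.1],SW+np.pi/2)
E
```

```text
shift [-89.4 -59.2   7.1] turn [1.000e-03 3.000e-03 1.565e+00] t 9.9333 F [ 1.1 -0.5  0.3] q [-0.69  0.37 -0.19  1.01  0.   -0.72]
```

Emit:
step_arm([
  [[-12, -9, 0], [0, 0, 0.12], 30],
  [[-24, -18, 0], [0, 0, 0.24], 40],
  [[-36, -27, 0], [0, 0, 0.36], 50],
  [[-48, -36, 0], [0, 0, 0.48], 50],
  [[-60, -45, 0], [0, 0, 0.6], 50],
  [[-72, -54, 0], [0, 0, 0.72], 50],
  [[-84, -59, 0], [0, 0, 0.84], 50],
  [[-84, -59, 0], [0, 0, 0.96], 50],
])

```text
clock: 10.6
tcp_pos: [0.5751, -0.3522, 0.1043]
orientation: [0.002, 0.448, 0.894, 0.0]
wrist_force: [-0.1, 0.8, -0.2]
finger_gap: 0.0501
grip_force: 0.0
```

```bash
python3 - <<'E'
from h import *
rel(stop2w(-60,-100)+[.006],SW+np.pi/2)
E
```

```text
shift [ 1.7 -1.2 98.3] turn [0.003 0.003 0.599] t 10.6 F [-0.1  0.8 -0.2] q [-0.67  0.56  0.11  1.12  0.    0.26]
```

Emit:
step_arm([
  [[0, -1, 0], [0, 0, 0.12], 50],
  [[0, -1, 0], [0, 0, 0.24], 50],
  [[0, -1, 0], [0, 0, 0.36], 50],
  [[0, -1, 30], [0, 0, 0.48], 50],
  [[0, -1, 55], [0, 0, 0.6], 50],
  [[0, -1, 80], [0, 0, 0.6], 50],
  [[0, -1, 95], [0, 0, 0.6], 50],
  [[0, -1, 96], [0, 0, 0.6], 50],
])

```text
clock: 11.27
tcp_pos: [0.5697, -0.3496, 0.0043]
orientation: [-0.003, 0.69, 0.724, 0.0]
wrist_force: [-0.3, 1.0, 0.0]
finger_gap: 0.0497
grip_force: 0.0
```

```bash
python3 - <<'E'
from h import *
s=telemetry.get_state();print(w2stop(s['tcp_pos']))
rel(stop2w(-60,-74)+[.008],SW+np.pi/2)
E
```

```text
[-63.69254378 -97.85931396]
shift [23.9  3.8 -3.6] turn [-0.004 -0.004  0.005] t 11.2667 F [-0.3  1.   0. ] q [-0.67  0.64 -0.02  0.92  0.    0.85]
```

Emit:
step_arm([
  [[6, 3, -2], [0, 0, 0], 50],
  [[12, 3, -2], [0, 0, 0], 50],
  [[16, 3, -2], [0, 0, 0], 50],
  [[19, 3, -2], [0, 0, 0], 50],
  [[21, 3, -2], [0, 0, 0], 50],
  [[22.5, 3, -2], [0, 0, 0], 50],
  [[23, 3, -2], [0, 0, 0], 50],
])

```text
clock: 11.85
tcp_pos: [0.5735, -0.3281, 0.0109]
orientation: [0.0, 0.69, 0.724, 0.0]
wrist_force: [-0.6, -0.0, 0.9]
finger_gap: 0.05
grip_force: 0.0
```

Emit:
step_arm([
  [[1, 0, 0], [0, 0, 0], 50],
  [[2, 0, 0], [0, 0, 0], 50],
  [[2, 0, 0], [0, 0, 0], 50],
])

```text
clock: 12.1
tcp_pos: [0.5736, -0.3271, 0.0108]
orientation: [0.001, 0.69, 0.723, -0.0]
wrist_force: [0.2, -2.0, 1.4]
finger_gap: 0.0501
grip_force: 1.0
```

Emit:
step_arm([
  [[1, 0, 0], [0, 0, 0], 50],
  [[2, 0, 0], [0, 0, 0], 50],
  [[3, 0, 0], [0, 0, 0], 50],
  [[3, 0, 0], [0, 0, 0], 50],
])

```text
clock: 12.43
tcp_pos: [0.5735, -0.3269, 0.011]
orientation: [0.003, 0.691, 0.723, -0.002]
wrist_force: [-0.7, -9.7, -1.0]
finger_gap: 0.0499
grip_force: 5.0
```

Emit:
step_arm([
  [[1, 0, 0], [0, 0, 0], 50],
  [[1.5, 0, 0], [0, 0, 0], 50],
  [[1.5, 0, 0], [0, 0, 0], 50],
])

```text
clock: 12.68
tcp_pos: [0.5735, -0.3269, 0.0113]
orientation: [0.003, 0.691, 0.723, -0.003]
wrist_force: [-0.6, -12.7, 0.1]
finger_gap: 0.0499
grip_force: 6.7
```

The bin is firmly against the left rail. I'll back off, lift and retract for a look.

Emit:
step_arm([
  [[-10, 0, 0], [0, 0, 0], 50],
  [[-25, 0, 0], [0, 0, 0], 50],
  [[-25, 0, -35], [0, 0, 0], 40],
  [[-25, 0, -70], [0, 0, -0.1], 30],
  [[-40, -25, -95], [0, 0, -0.2], 20],
  [[-60, -60, -95], [0, 0, -0.3], 18],
  [[-80, -95, -95], [0, 0, -0.4], 18],
  [[-100, -130, -95], [0, 0, -0.5], 18],
])

```text
clock: 13.35
tcp_pos: [0.4469, -0.4279, 0.1058]
orientation: [0.0, 0.487, 0.873, 0.0]
wrist_force: [-0.7, -0.4, -1.1]
finger_gap: 0.018
grip_force: 0.0
```

```bash
python3 - <<'E'
from h import *
rel(stop2w(-150,-35)+[.1],SW+np.pi)
a=imaging.read_camera('top')[110:240,200:340,::-1]
cv2.imwrite('pics/c5.png',cv2.resize(a,None,fx=4.5,fy=4.5,interpolation=cv2.INTER_CUBIC))
E
```

```text
shift [ 99.1 101.1   5.9] turn [ 1.000e-03  1.000e-03 -1.059e+00] t 13.35 F [-0.7 -0.4 -1.1] q [-0.89  0.46 -0.05  1.06  0.    0.12]
```

View pics/c5.png

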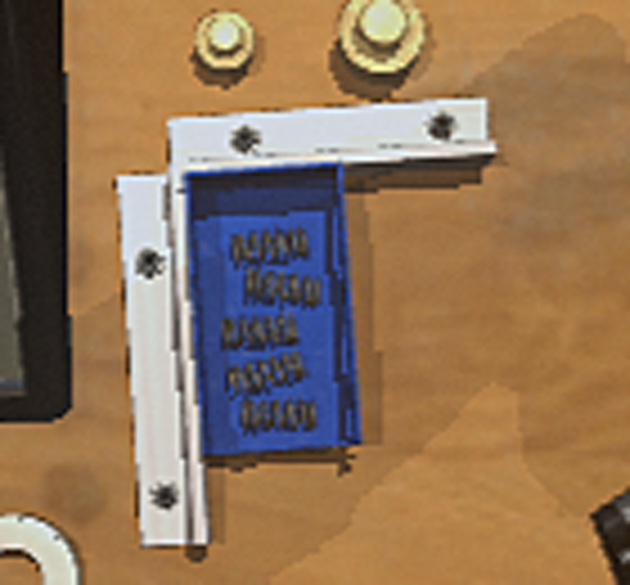

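The bin sits in the corner: back wall along the far rail (row ~165), left wall along the left rail (column ~187–200), and the weights and ring undisturbed. The sideways push came last, so I'll press once more lightly from the front to confirm.

Emit:
step_arm([
  [[15, 15, 0], [0, 0, -0.12], 18],
  [[30, 30, 0], [0, 0, -0.24], 18],
  [[45, 45, 0], [0, 0, -0.36], 18],
  [[60, 60, 0], [0, 0, -0.48], 18],
  [[75, 75, 0], [0, 0, -0.6], 18],
  [[90, 90, 0], [0, 0, -0.72], 18],
  [[99, 101, 0], [0, 0, -0.84], 18],
  [[99, 101, 0], [0, 0, -0.96], 18],
])

```text
clock: 14.07
tcp_pos: [0.4827, -0.2871, 0.1049]
orientation: [-0.001, 0.028, 1.0, 0.002]
wrist_force: [0.1, 0.3, -0.7]
finger_gap: 0.0181
grip_force: 0.0
```

```bash
python3 -c "
from h import *
rel(stop2w(-150,-35)+[.009],SW+np.pi)"
```

```text
shift [ 1.6 -3.8 95.8] turn [ 0.003 -0.001 -0.097] t 14.0667 F [ 0.1  0.3 -0.7] q [-0.68  0.36 -0.21  1.01  0.   -0.63]
```

Emit:
step_arm([
  [[1, -3, 0], [0, 0, -0.097], 18],
  [[1, -4, 30], [0, 0, -0.097], 18],
  [[1, -4, 60], [0, 0, -0.097], 18],
  [[1, -4, 85], [0, 0, -0.097], 18],
  [[1, -4, 94], [0, 0, -0.097], 18],
  [[1, -4, 94], [0, 0, -0.097], 18],
])

```text
clock: 14.57
tcp_pos: [0.4793, -0.2926, 0.0085]
orientation: [-0.002, -0.016, 1.0, 0.002]
wrist_force: [0.1, 0.3, 0.6]
finger_gap: 0.018
grip_force: 0.0
```

Emit:
step_arm([
  [[-6, 0, 0], [0, 0, 0], 18],
  [[-12, 0, 0], [0, 0, 0], 18],
  [[-17, 0, 0], [0, 0, 0], 18],
  [[-21, 0, 0], [0, 0, 0], 18],
  [[-24, 0, 0], [0, 0, 0], 18],
  [[-26, 0, 0], [0, 0, 0], 18],
  [[-27, 0, 0], [0, 0, 0], 18],
  [[-27, 0, 0], [0, 0, 0], 18],
])

```text
clock: 15.23
tcp_pos: [0.5085, -0.2938, 0.0114]
orientation: [0.0, -0.017, 1.0, -0.0]
wrist_force: [-0.0, -0.6, 0.3]
finger_gap: 0.0181
grip_force: 0.0
```

Emit:
step_arm([
  [[-1, 0, 0], [0, 0, 0], 18],
  [[-2, 0, 0], [0, 0, 0], 18],
  [[-3, 0, 0], [0, 0, 0], 18],
  [[-4, 0, 0], [0, 0, 0], 18],
  [[-4, 0, 0], [0, 0, 0], 18],
])

```text
clock: 15.65
tcp_pos: [0.51, -0.2935, 0.0111]
orientation: [-0.002, -0.016, 1.0, 0.0]
wrist_force: [-7.2, -1.1, 4.3]
finger_gap: 0.0178
grip_force: 3.6
```

Emit:
step_arm([
  [[-2, 0, 0], [0, 0, 0], 18],
  [[-2, 0, 0], [0, 0, 0], 18],
  [[10, 0, 0], [0, 0, 0], 18],
  [[25, 0, 0], [0, 0, 0], 18],
  [[25, 0, -35], [0, 0, 0], 18],
  [[25, 0, -70], [0, 0, 0], 18],
  [[35, -40, -95], [0, 0, 0], 18],
  [[45, -75, -95], [0, 0, 0], 18],
])

```text
clock: 16.32
tcp_pos: [0.4728, -0.3702, 0.1118]
orientation: [0.003, -0.019, 1.0, -0.003]
wrist_force: [1.3, -2.0, -0.4]
finger_gap: 0.0177
grip_force: 0.0
```

Emit:
step_arm([
  [[0, -35, 0], [0, 0, 0], 18],
  [[0, -60, 0], [0, 0, 0], 18],
  [[0, -60, 0], [0, 0, 0], 18],
])

```text
clock: 16.57
tcp_pos: [0.472, -0.4354, 0.1067]
orientation: [0.001, -0.014, 1.0, -0.002]
wrist_force: [-0.3, -0.4, 0.1]
finger_gap: 0.0179
grip_force: 0.0
```

```bash
python3 - <<'E'
from h import *
a=imaging.read_camera('top')[110:240,200:320,::-1]
b=imaging.read_camera('scene')[150:280,180:340,::-1]
k=lambda c:cv2.resize(c,None,fx=2.8,fy=2.8,interpolation=cv2.INTER_CUBIC)
cv2.imwrite('pics/c6.png',np.hstack([k(a),k(b)]))
E
```

```text
(no output)
```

View pics/c6.png

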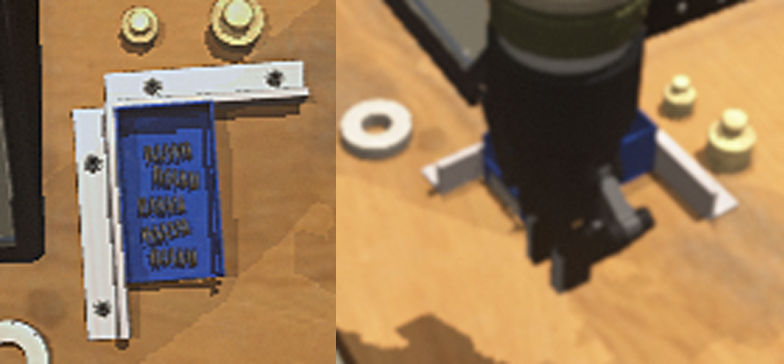

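The bin is flush in the corner against both rails (corner at about (115,108) in the left half), with the ring and weights in place and the arm clear. Handing in.

```bash
python3 -c "
from h import *
print(env.hand_in())"
```

```text
the job is handed in; nothing more can be done
None
```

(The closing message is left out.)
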